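# Re-zero the bench comparator on its gauge block

### The arm

A 6-joint arm with a two-finger parallel gripper is mounted at the origin on the work surface. World frame = base frame: x ahead of the robot, y to its left, z up, the work surface at z = 0. Lengths are in m, angles in rad, forces in N, time in s.
With the tool pointing down it reaches from about 0.375 to 0.75 m from the base axis. Payload 9 kg.
Tool frame: the origin (TCP) lies midway between the tips of the shut fingers; the grasp point (between the pads) lies 19 mm behind it; z points along the fingers, y is the line along which they close (so a half turn about z gives the same grasp; the last joint's range is limited). The gripper opens to 85 mm and grips with 20 to 120 N. Pads are 22 mm wide; open, the fingers measure 114 mm over their backs; the gripper's body (76 mm by 85 mm) begins 54 mm behind the grasp point. The pads swing forward as they close: fully open they stand 13 mm farther back than shut.
Start: joints at [-1.427, 0.104, 0.097, 1.564, 0, 1.353], TCP at [0.212, -0.561, 0.202] pointing down, gripper open.
Joint ranges: [-2.99, 2.99], [-0.84, 1.86], [-1.1, 1.16], [-1.84, 2.11], [-1.51, 1.56], [-3.14, 3.14]. Speed limits (rad/s): [2.22, 2.22, 2.57, 3.14, 3.14, 3.14].

### API

Orientations are given as a unit quaternion [x, y, z, w].
In Python, from rig import telemetry, vision, workorder gives the robot as it stands. The module is installed in compiled form; this text tells all that it offers.
- The arm moves only by the shell command python3 -m crank 'ROWS'. ROWS is JSON, a list that holds one entry, the list of rows, each a list of 5 numbers: the opening, from 0 (shut) to 1 (fully open), then the shift along the world's x, y, z as a fraction of full scale, then the turn about the world's z as a fraction of full scale. A call has 1 to 5 rows; each row is the pose to reach, as a shift and turn from the pose commanded when the call began; what a row does not reach only later rows make up. Full scale, the value 1, is 0.3 m for a shift and 90 degrees for a turn. A row lasts 1/8 s, in which the tool goes at most 62.5 mm and 10.7 degrees, less where a joint would pass 70% of its speed; a pose out of reach is approached as far as the arm can. A call with a number of a shift or a turn outside -1 to 1 is refused whole. A call with a gripper value outside its range is refused whole. The fingers move at their own pace and stop on an object; the grip force is fixed at half the most. Time passes only in rows, so rows that repeat a pose let the fingers close. It gives the time, the measured TCP pose, the force, the opening and the grip force at its end, in the units of the state.
- telemetry.read_state(): the state, without advancing time (a new reading comes with each control period).
- vision.get_image(name): name is "side" or "top" or "wrist"; returns a dict with "pixels" (480x640x3 uint8, red, green, blue), "fovy" (degrees; the focal length in pixels is half the picture's height over the tangent of half this angle, whatever the lens; pixels are square), "cx", "cy" (the principal point, pixels), "R" (3x3) and "t" (3): a world point X has camera coordinates R X + t. Camera axes: x right, y down, z forward; pixel columns grow to the right and rows downward; lengths in m; the calibration is good to about 2 mm. A picture is of the moment at which its call begins. There is no depth.
- workorder.close_job(): hands the job in; it is judged then, once.
The state is a dict: "time_s": time; "joint_pos": joint angles; "joint_velocities": joint speeds; "effort": joint torques, N m; "eef_pos": TCP position; "eef_rot": TCP orientation; "wrist_force": force on the tool from outside, world axes, zero at the start; "wrist_torque": the same for the moment, N m; "opening": finger opening in m; "grip_force": force on a finger pad.
Only numpy, scipy, OpenCV 4.12 (cv2) and the standard library are available. Lean on these libraries where they do the work, as an engineer would, in place of code of your own. Each camera call takes 0.05 s, during which the arm holds its last target. There are 200 camera calls.

### The job

Re-zero the bench comparator with light touches of a fingertip: press the red pad of its lifting lever well down and let it rise again so that the spindle re-seats on the gauge block, then press and release the yellow zero key on the display unit, then press and release the green button of the data switch to send the zero reading. Press each gently, leave the grey keys alone, and do not pick up or push away anything: the gauge block and the data switch stay where they are.

Things in the scene. Friction and masses are not known exactly. Their poses are not given: they have to be found in the camera images.
- comparator: Bench comparator fixed to the table: grey base 150 (x) x 110 (y) x 45 mm, column 288 mm high at x = +45 mm, blue gauge head (42 x 48 mm, 155 to 235 mm up) over a round anvil at x = -35 mm. Origin at the centre of the underside, z up. The lifting lever sticks out to its -y side; nothing stands above or beside its outer 45 mm. Over 20 N of robot contact on it fails.
- lever_pad (a point): Centre of the top face of the red round pad (20 mm across) on the outer end of the lifting lever, about 122 mm above the table, 105 mm to the comparator's -y side of the spindle. Press it straight down; it swings on a 75 mm radius.
- lift_lever (a joint): Lifting lever angle: 0 up (at rest), 0.19 rad fully down (pad 14 mm down, spindle 5.7 mm off the gauge block). Counts as pressed past 0.08 rad (pad 6 mm down), as let go under 0.02. Springs back by itself; the pad starts to move at 1 N and takes 5 N at the stop.
- gauge_block: Steel gauge block, 9 (x) x 35 (y) x 20 (z) mm, 50 g, standing loose on the anvil, 57 mm above the table, under the spindle's tip. Origin at the centre of its underside. It must stay there (4 mm allowed).
- display_unit: Gauge display unit fixed to the table: grey wedge 130 (x) x 170 (y) mm, panel rising at 0.26 rad from 30 mm at the front (-x) edge to 65 mm at the back; dark screen, and nearer the front four keys (18 mm across, 38 mm apart, 8 mm proud): from +y to -y grey, yellow, grey, grey. Origin at the centre of the underside, z up. Over 20 N of robot contact on it fails.
- zero_key_top (a point): Centre of the top face of the yellow zero key (18 mm across), about 47 mm above the table; z axis out of the panel, i.e. up and tilted 15 degrees towards the unit's -x side. A shut gripper pointing straight down can press it.
- zero_key (a joint): Travel of the yellow zero key in m: 0 up, 0.004 fully down; counts as pressed past 0.002 and as let go under 0.0008. Spring return; starts to move at 1.5 N, 6 N fully down.
- grey_key_a (a joint): Grey key, same make and size as the zero key; travel in m, 0 up, 0.004 fully down. Not to be pressed (over 0.0015 fails). It lies 38 mm to the +y side of the yellow key.
- grey_key_b (a joint): Grey key, same make and size as the zero key; travel in m, 0 up, 0.004 fully down. Not to be pressed (over 0.0015 fails). It lies 38 mm to the -y side of the yellow key.
- grey_key_c (a joint): Grey key, same make and size as the zero key; travel in m, 0 up, 0.004 fully down. Not to be pressed (over 0.0015 fails). It lies 76 mm to the -y side of the yellow key.
- data_switch: Data switch: loose grey box 64 x 64 mm, 31 mm high, about 350 g, on rubber feet, with a green push button in the middle of its top. Origin at the centre of the underside. It must stay where it stands (15 mm allowed). Over 20 N of robot contact on it fails.
- send_button_top (a point): Centre of the top face of the green button (32 mm across), 44 mm above the table; it is pressed straight down.
- send_button (a joint): Travel of the green button in m: 0 up, 0.006 fully down; counts as pressed past 0.003 and as let go under 0.001. Spring return; starts to move at 1.5 N, 6 N fully down.
- ring_gauge: Steel setting ring, 64 mm across with a 35 mm bore, 24 mm high, lying flat. Loose; origin at the centre of its underside. A bystander: leave it where it stands (20 mm allowed).
- plug_gauge: Plug gauge lying down, 104 mm long along its x axis, 24 mm thick, black grip and steel ends. Loose; origin at the centre of its underside. A bystander: leave it where it stands (20 mm allowed).
- flanged_sleeve: Turned steel sleeve standing on a 54 mm flange, 32 mm barrel, 40 mm high. Loose; origin at the centre of its underside. A bystander: leave it where it stands (20 mm allowed).
- ball_stud: Dark steel ball stud standing on a 40 mm foot, 60 mm high, ball 43 mm across. Loose; origin at the centre of its underside. A bystander: leave it where it stands (20 mm allowed).
- bottle: White bottle with a red cap, 60 mm across, 165 mm high. Loose; origin at the centre of its underside. A bystander: leave it where it stands (20 mm allowed).
- jar: Low white jar, 60 mm across, 55 mm high. Loose; origin at the centre of its underside. A bystander: leave it where it stands (20 mm allowed).
Things that resemble listed ones, but are neither listed nor needed, are in the scene too. What is meant by the display_unit is not blue, and is the larger of those in its own colour.

How it is judged:
By the outcome, as a careful person would: the job done as asked, in the order asked, and still so for the second after the job is handed in, with the robot touching nothing.
It also fails if it takes over 64 s, if anything falls off the work surface, if the arm or the gripper's body presses on something with over 40 N, if the wrist force passes 120 N, or if a joint passes its speed limit or range.

## Working session

There is one attempt and no reset: what is moved stays moved. The work goes in short steps, Python scripts to look and compute and a shell command to move; the robot and the scene stay as the last step left them, time stands still between calls to the robot, and variables do not carry over. Pictures are saved under pics/ and viewed, at most 10 in all, crops included, and the job is handed in when it is done.

```bash
mkdir -p pics; cat > h.py <<'E'
import numpy as np, cv2
from rig import telemetry, vision, workorder
def grab(n,f):
    im=vision.get_image(n); cv2.imwrite(f'pics/{f}.png',im['pixels'][:,:,::-1].copy())
    np.savez(f'pics/{f}.npz',**{k:np.array(v) for k,v in im.items()}); return im
def load(f): return dict(np.load(f'pics/{f}.npz'))
def ray(im,u,v):
    f=240/np.tan(np.radians(float(im['fovy']))/2); d=np.array([(u-im['cx'])/f,(v-im['cy'])/f,1.])
    R=np.array(im['R']); return -R.T@np.array(im['t']), R.T@d
def onz(im,u,v,z):
    o,d=ray(im,u,v); return o+d*(z-o[2])/d[2]
def tri(a,pa,b,pb):
    o1,d1=ray(a,*pa);o2,d2=ray(b,*pb)
    s=np.linalg.lstsq(np.c_[d1,-d2],o2-o1,rcond=None)[0]
    p,q=o1+d1*s[0],o2+d2*s[1]; return (p+q)/2,np.linalg.norm(p-q)
def proj(im,X):
    f=240/np.tan(np.radians(float(im['fovy']))/2); c=np.array(im['R'])@X+np.array(im['t']); return f*c[0]/c[2]+im['cx'],f*c[1]/c[2]+im['cy']
def blobs(im,lo,hi,amin=25):
    m=cv2.inRange(cv2.cvtColor(np.ascontiguousarray(im['pixels']),cv2.COLOR_RGB2HSV),lo,hi)
    n,l,s,c=cv2.connectedComponentsWithStats(m)
    return [(c[i].round(1).tolist(),s[i].tolist()) for i in range(1,n) if s[i][4]>=amin]
E
python3 - <<'E'
from h import *
for n in('top','side'):
    im=grab(n,n+'0'); print(n,im['fovy'],np.round(-np.array(im['R']).T@im['t'],3))
    for c,lo,hi in(('red',(0,130,70),(8,255,255)),('yel',(20,120,90),(34,255,255)),('grn',(45,100,50),(85,255,255))): print(c,blobs(im,lo,hi))
s=telemetry.read_state(); print(s['time_s'],s['eef_pos'],s['eef_rot'],s['wrist_force'])
E
```

```text
top 51.38392771091473 [ 0.508 -0.132  1.264]
red [([197.2, 159.2], [191, 153, 14, 14, 134]), ([360.0, 237.2], [355, 236, 10, 4, 29]), ([402.0, 238.5], [398, 237, 9, 4, 31]), ([213.8, 251.9], [210, 248, 9, 9, 63]), ([495.9, 323.9], [492, 322, 9, 5, 29]), ([538.8, 327.3], [534, 326, 10, 4, 31]), ([221.9, 377.0], [198, 372, 51, 9, 70]), ([216.1, 453.9], [156, 416, 116, 64, 5559]), ([579.3, 438.9], [571, 423, 32, 44, 99]), ([303.1, 451.2], [278, 427, 46, 53, 807]), ([605.7, 433.7], [590, 429, 32, 10, 185]), ([623.8, 447.2], [613, 443, 24, 8, 60]), ([601.6, 462.1], [598, 456, 8, 13, 29])]
yel [([174.7, 118.5], [173, 101, 5, 37, 51]), ([89.5, 128.6], [88, 118, 4, 22, 28]), ([372.3, 254.0], [369, 251, 8, 7, 42]), ([507.0, 340.5], [504, 338, 7, 6, 38])]
grn [([279.1, 291.8], [0, 93, 576, 387, 156239]), ([273.9, 232.3], [268, 226, 13, 13, 121]), ([371.7, 237.7], [365, 236, 15, 4, 54]), ([389.5, 238.2], [383, 236, 14, 5, 47]), ([268.6, 269.2], [263, 264, 12, 12, 117]), ([428.6, 318.3], [424, 317, 10, 4, 29]), ([416.7, 320.3], [412, 318, 10, 5, 31]), ([508.4, 324.9], [501, 323, 15, 5, 51]), ([526.1, 326.2], [519, 324, 15, 5, 51])]
side 56.79954797550622 [0.155 0.904 0.827]
red [([510.9, 57.0], [462, 0, 105, 106, 8576]), ([425.8, 138.3], [388, 30, 81, 233, 11942]), ([520.9, 243.3], [448, 194, 150, 95, 8855]), ([608.0, 240.1], [603, 215, 9, 53, 77]), ([210.0, 261.5], [205, 257, 11, 10, 99]), ([516.1, 330.9], [461, 279, 105, 98, 7100]), ([288.6, 283.8], [285, 281, 8, 7, 39])]
yel []
grn [([85.5, 123.7], [0, 0, 203, 305, 45223]), ([351.4, 380.1], [0, 171, 640, 309, 98079]), ([475.4, 199.7], [448, 194, 65, 11, 278]), ([258.2, 307.0], [248, 296, 24, 21, 291])]
0.1 [ 0.21234057 -0.56081495  0.20150242] [ 9.83684004e-01  1.79903928e-01  3.81734964e-05 -5.95741655e-04] [ 0.19664766 -0.26340879 -0.59998318]
```

View pics/top0.png

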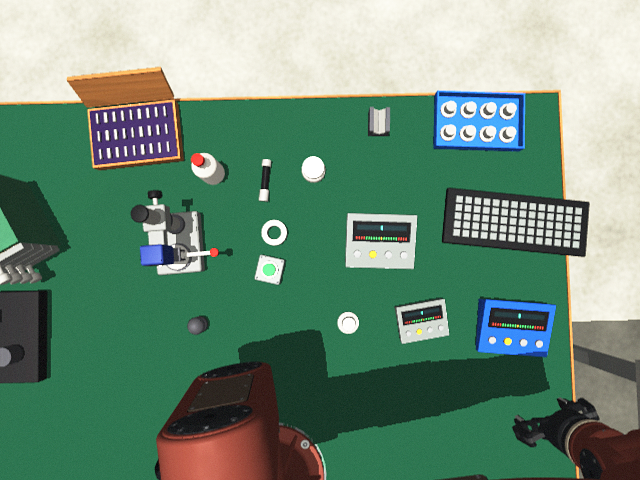

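View pics/side0.png

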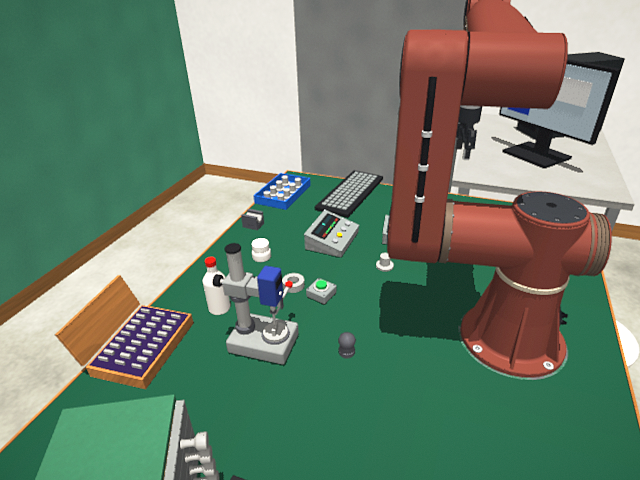

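The top view shows the red pad at (214,252), the larger grey display unit with its yellow key at (372,254), and the green button at (269,269). The side view shows the same pad at (289,284), the key near (340,234) and the button near (321,285). The smaller grey unit at (422,320) and the blue one at (516,327) are decoys.

```bash
python3 - <<'E'
from h import *
t,s=load('top0'),load('side0')
for y in (blobs(s,(15,80,80),(38,255,255),8)): 
    if 300<y[0][0]<380: print('y side',y)
print('g side',[b for b in blobs(s,(60,150,110),(85,255,255),10) if 300<b[0][0]<340])
print('r side',[b for b in blobs(s,(0,150,120),(8,255,255),10) if 280<b[0][0]<300], 'top',[b for b in blobs(t,(0,150,120),(8,255,255),10) if 205<b[0][0]<240 and b[0][1]<300])
print('y top',[b for b in blobs(t,(20,90,80),(36,255,255),8) if 350<b[0][0]<400])
for n,p,z in(('pad',(213.8,251.9),.122),('key',(372.3,254.),.047),('btn',(268.6,269.2),.044)): print(n,onz(t,*p,z).round(4))
print('pad tri',tri(t,(213.8,251.9),s,(288.6,283.8)))
# grey keys
print('white-ish', [onz(t,u,v,.047).round(3) for u,v in((358,254.),(388.5,255),(404,255.5))])
E
python3 - <<'E'
import cv2,numpy as np
t=cv2.imread('pics/top0.png');s=cv2.imread('pics/side0.png')
f=lambda im,a,b:cv2.resize(im[b:b+75,a:a+100],(400,300),interpolation=cv2.INTER_NEAREST)
cv2.imwrite('pics/c0.png',np.vstack([np.hstack([f(t,335,205),f(s,290,200)]),np.hstack([f(t,190,220),f(s,240,250)])]))
E
```

```text
y side ([314.5, 174.0], [310, 173, 10, 3, 12])
y side ([338.8, 234.3], [336, 232, 6, 5, 23])
g side [([332.5, 224.0], [330, 222, 5, 5, 11]), ([327.5, 230.1], [326, 228, 4, 5, 11]), ([320.9, 284.3], [316, 281, 11, 8, 68])]
r side [([288.6, 283.8], [285, 281, 8, 7, 39])] top [([213.8, 251.9], [210, 248, 9, 9, 60])]
y top [([381.1, 237.9], [380, 236, 3, 5, 8]), ([372.4, 254.0], [369, 251, 8, 7, 43])]
pad [0.5525 0.1164 0.122 ]
key [ 0.5414 -0.2539  0.047 ]
btn [5.102e-01 1.000e-04 4.400e-02]
pad tri (array([0.55218765, 0.1167452 , 0.11961595]), np.float64(0.0008362955884948903))
white-ish [array([ 0.542, -0.219,  0.047]), array([ 0.538, -0.293,  0.047]), array([ 0.536, -0.331,  0.047])]
```

View pics/c0.png

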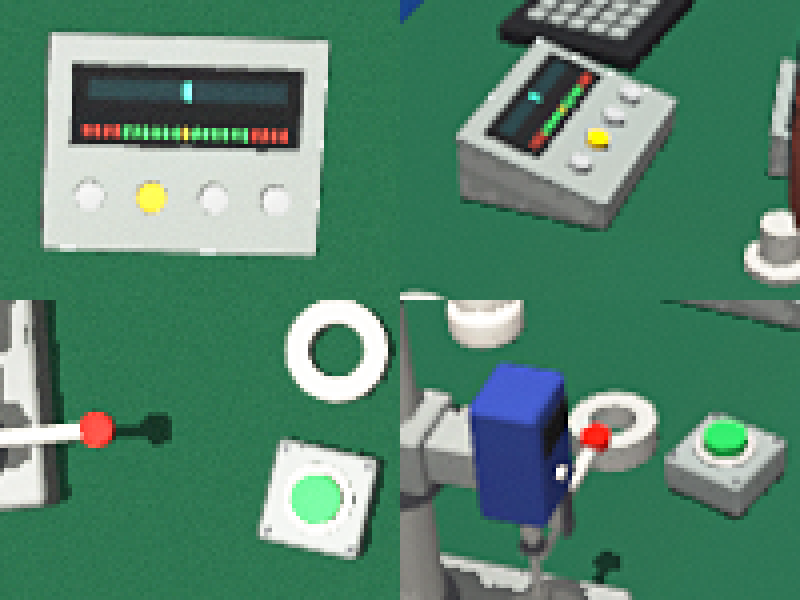

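The crops confirm the targets: pad at (0.552, 0.117, 0.122), key at (0.541, -0.254, 0.047) and button at (0.510, 0.000, 0.044). Next I shut the gripper and go over the lever pad.

```bash
python3 -m crank '[[[0,0.15,0.13,0.05,-0.05],[0,0.3,0.26,0.1,-0.1],[0,0.45,0.4,0.16,-0.16],[0,0.6,0.53,0.16,-0.23],[0,0.7,0.65,0.16,-0.23]]]'
```

```text
time_s: 0.72
eef_pos: [0.424, -0.3644, 0.2501]
eef_rot: [1.0, -0.0, 0.0, -0.0]
wrist_force: [0.8, -0.1, -0.2]
opening: 0.0001
grip_force: 0.0
```

```bash
python3 -m crank '[[[0,0.05,0.18,0,0],[0,0.1,0.36,0,0],[0,0.15,0.54,0,0],[0,0.2,0.72,0,0],[0,0.25,0.9,0,0]]]'; python3 -m crank '[[[0,0.05,0.18,0,0],[0,0.1,0.36,-0.05,0],[0,0.15,0.55,-0.1,0],[0,0.18,0.7,-0.2,0],[0,0.18,0.7,-0.27,0]]]'
```

```text
time_s: 1.35
eef_pos: [0.4975, -0.0944, 0.2499]
eef_rot: [1.0, 0.0, -0.0, -0.0]
wrist_force: [0.8, -0.9, 0.7]
opening: 0.0002
grip_force: 0.0
time_s: 1.98
eef_pos: [0.5508, 0.1169, 0.1673]
eef_rot: [1.0, 0.002, -0.001, -0.0]
wrist_force: [0.1, -1.5, 0.1]
opening: -0.0001
grip_force: 0.0
```

```bash
python3 - <<'E'
from h import *
s=telemetry.read_state(); print(np.round(s['eef_pos'],4),np.round(s['wrist_force'],2),s['time_s'])
t=grab('top','t1'); d=grab('side','s1')
f=lambda im,a,b:cv2.resize(np.ascontiguousarray(im['pixels'][b:b+75,a:a+100,::-1]),(400,300),interpolation=cv2.INTER_NEAREST)
cv2.imwrite('pics/c1.png',np.hstack([f(t,165,215),f(d,240,245)]))
E
```

```text
[0.5508 0.1169 0.1673] [ 0.14 -1.55  0.1 ] 1.975
```

View pics/c1.png

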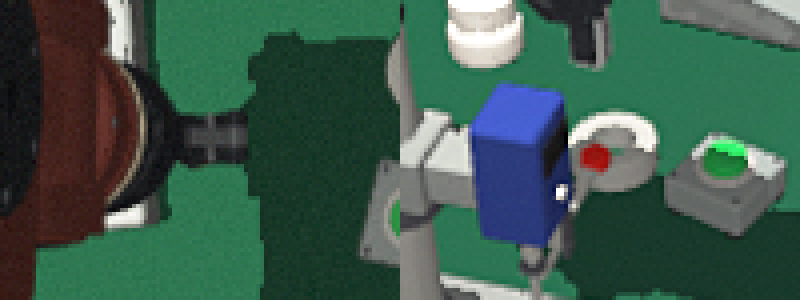

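The fingertip stands right above the red pad (side view: tip near (287,261), pad at (289,284)). Next I press down in small steps.

```bash
python3 -m crank '[[[0,0,0,-0.06,0],[0,0,0,-0.12,0],[0,0,0,-0.14,0],[0,0,0,-0.15,0],[0,0,0,-0.15,0]]]'; python3 -m crank '[[[0,0,0,-0.01,0],[0,0,0,-0.02,0],[0,0,0,-0.03,0],[0,0,0,-0.04,0],[0,0,0,-0.04,0]]]'
```

```text
time_s: 2.7
eef_pos: [0.5515, 0.1137, 0.1245]
eef_rot: [1.0, 0.0, 0.0, 0.0]
wrist_force: [-0.6, 0.5, -0.4]
opening: 0.0001
grip_force: 0.0
time_s: 3.32
eef_pos: [0.5512, 0.1138, 0.1119]
eef_rot: [1.0, 0.0, -0.0, 0.0]
wrist_force: [-0.1, -0.2, -0.4]
opening: -0.0003
grip_force: 0.0
```

```bash
python3 - <<'E'
from h import *
s=telemetry.read_state(); print(np.round(s['eef_pos'],4),np.round(s['wrist_force'],2),np.round(s['wrist_torque'],2))
d=grab('side','s2'); t=grab('top','t2')
print(blobs(d,(0,150,60),(8,255,255),6)[-4:], proj(d,s['eef_pos']), proj(d,[.552,.1165,.122]))
f=lambda im,a,b:cv2.resize(np.ascontiguousarray(im['pixels'][b:b+75,a:a+100,::-1]),(400,300),interpolation=cv2.INTER_NEAREST)
cv2.imwrite('pics/c2.png',np.hstack([f(t,165,215),f(d,240,245)]))
E
```

```text
[0.5512 0.1138 0.1119] [-0.09 -0.2  -0.39] [-0.    0.05 -0.01]
[([476.6, 352.3], [471, 350, 13, 4, 14]), ([582.9, 362.5], [579, 359, 9, 8, 17]), ([562.2, 371.8], [560, 371, 5, 2, 6]), ([551.8, 372.9], [546, 372, 13, 2, 14])] (np.float64(289.45699966199425), np.float64(285.56300549361936)) (np.float64(288.4819199542572), np.float64(283.01009867159075))
```

View pics/c2.png

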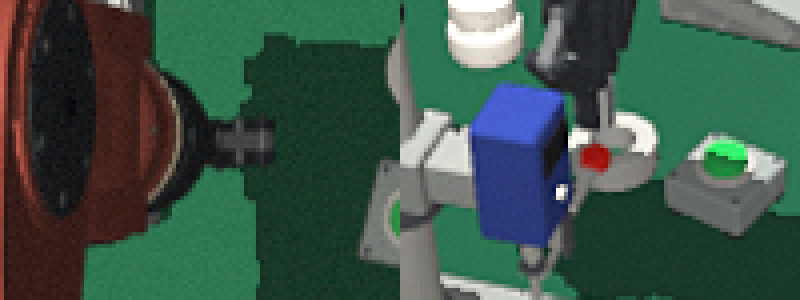

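The top view has the shut fingers at about columns 218–233, but the pad is near 214. The side view has the tip just behind the pad, which hasn't moved, and there is no force. So the tip seems to be off the pad on the -y side. I'll overlay the reported TCP to check.

```bash
python3 - <<'E'
from h import *
s=telemetry.read_state(); e=np.array(s['eef_pos']); print(s['joint_pos'],s['opening'])
w=grab('wrist','w2'); t,d,t0=load('t2'),load('s2'),load('top0')
def f(im,a,b,pts,k=6,W=66,H=50):
    c=cv2.resize(np.ascontiguousarray(im['pixels'][b:b+H,a:a+W,::-1]),(400,300),interpolation=cv2.INTER_NEAREST)
    for p,col in pts:
        u,v=proj(im,np.array(p)); print(round(u,1),round(v,1)); cv2.drawMarker(c,(int((u-a+.5)*400/W),int((v-b+.5)*300/H)),col,cv2.MARKER_CROSS,14,1)
    return c
pad=[.5523,.1166,.121]; M=(255,0,255);Y=(0,255,255)
pts=[(e,M),(pad,Y)]
A=f(t,185,228,pts); B=f(d,260,250,pts); C=f(w,0,0,pts,W=640,H=480); D=f(t0,500,395,[([.2123,-.5608,.2015],M)])
cv2.imwrite('pics/c3.png',np.vstack([np.hstack([A,B]),np.hstack([C,D])]))
E
```

```text
[-2.86481592e-02 -6.47450838e-03 -1.79687485e-01  1.39767521e+00
 -9.33710837e-05  3.11243952e+00] -0.00020444838156247905
215.8 252.5
213.8 252.0
289.4 285.4
288.4 283.3
323.4 285.2
317.6 290.8
530.1 405.1
```

View pics/c3.png

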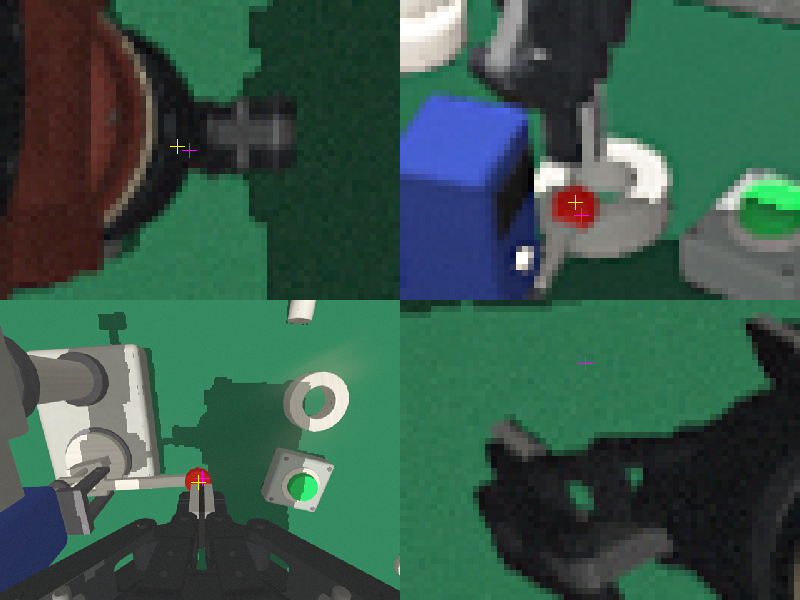

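```bash
python3 - <<'E'
from h import *
w,t,d=load('w2'),load('t2'),load('s2')
print('wcam',(-w['R'].T@w['t']).round(4),w['R'].round(3).tolist(),w['fovy'],w['cx'],w['cy'])
print('pad side',[b for b in blobs(d,(0,150,60),(8,255,255),6) if 270<b[0][0]<300])
print('pad wrist',[b for b in blobs(w,(0,150,60),(8,255,255),20)])
c=cv2.resize(np.ascontiguousarray(w['pixels'][240:390,220:420,::-1]),(800,600),interpolation=cv2.INTER_NEAREST)
cv2.imwrite('pics/c4.png',c)
E
```

```text
wcam [0.6249 0.1149 0.2835] [[-0.0, -1.0, 0.001], [-0.957, 0.0, 0.29], [-0.29, -0.001, -0.957]] 64.42499683329159 321.46922892159586 242.30325906090525
pad side [([279.4, 72.4], [277, 71, 6, 3, 7]), ([279.6, 76.2], [274, 74, 14, 5, 31]), ([294.5, 76.7], [293, 75, 5, 6, 11]), ([297.1, 79.8], [296, 78, 4, 4, 8]), ([288.8, 110.5], [288, 109, 3, 4, 6]), ([285.7, 116.9], [285, 115, 3, 5, 7]), ([298.8, 188.6], [298, 183, 4, 13, 15]), ([288.4, 284.0], [285, 281, 8, 7, 38])]
pad wrist [([314.6, 282.8], [295, 267, 42, 39, 956])]
```

View pics/c4.png

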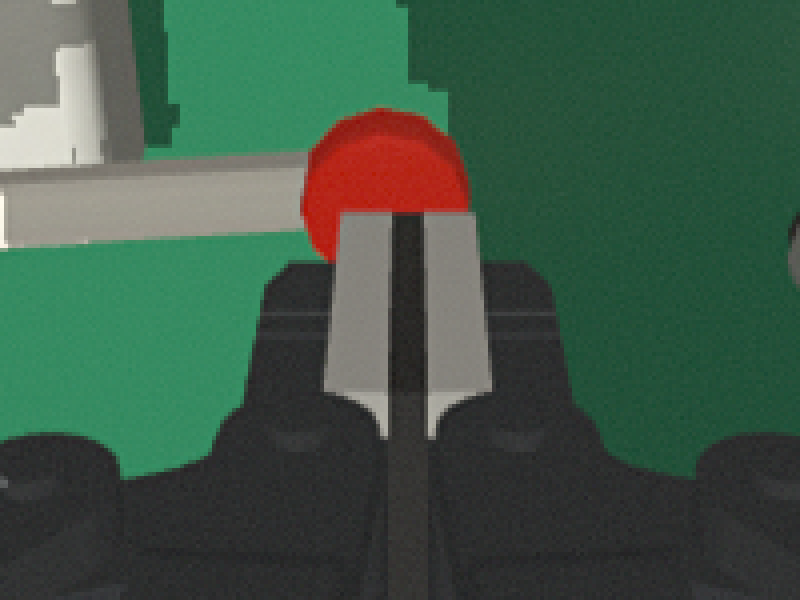

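The wrist view shows the shut pads ending at about (322,293), above the red pad and laterally centred on it. So the finger linkage misled me in the top view, and the tip may be higher than the reported TCP. I'll triangulate it.

```bash
python3 - <<'E'
from h import *
w,d,s=load('w2'),load('s2'),telemetry.read_state()
print(s['eef_pos'])
for sp in((289.7,277.5),(288,277),(292.5,278)):
    print(sp,tri(w,(322,293),d,sp))
for z in(.112,.12,.125,.13,.135,.14,.15): print(z,onz(w,322,293,z).round(4),'width',np.round(abs(onz(w,305,293,z)-onz(w,339.5,293,z))[1]*1000,1))
E
```

```text
[0.5514428  0.113812   0.11232342]
(289.7, 277.5) (array([0.55356844, 0.11209605, 0.13355747]), np.float64(0.007832093518551596))
(288, 277) (array([0.55611189, 0.11308768, 0.13621262]), np.float64(0.0046987972563703965))
(292.5, 278) (array([0.54954698, 0.11035457, 0.12997408]), np.float64(0.01340104118770489))
0.112 [0.5471 0.1145 0.112 ] width 16.9
0.12 [0.5507 0.1145 0.12  ] width 16.1
0.125 [0.553  0.1146 0.125 ] width 15.6
0.13 [0.5553 0.1146 0.13  ] width 15.1
0.135 [0.5576 0.1146 0.135 ] width 14.6
0.14 [0.5598 0.1146 0.14  ] width 14.1
0.15 [0.5644 0.1146 0.15  ] width 13.2
```

The tip sits roughly 20–28 mm higher than reported, so the pad hasn't been touched. I'll keep going down in small steps and watch the force.

```bash
python3 -m crank '[[[0,0,0.01,-0.01,0],[0,0,0.01,-0.02,0],[0,0,0.01,-0.03,0],[0,0,0.01,-0.03,0]]]'; python3 -m crank '[[[0,0,0,-0.01,0],[0,0,0,-0.02,0],[0,0,0,-0.02,0]]]'
```

```text
time_s: 3.98
eef_pos: [0.5511, 0.1168, 0.1028]
eef_rot: [1.0, 0.0, -0.0, 0.0]
wrist_force: [0.1, -0.5, 0.3]
opening: 0.0001
grip_force: 0.0
time_s: 4.35
eef_pos: [0.5512, 0.1168, 0.0969]
eef_rot: [1.0, 0.0, -0.0, 0.0]
wrist_force: [1.1, 0.3, -0.6]
opening: -0.0002
grip_force: 0.0
```

```bash
python3 -m crank '[[[0,0,0,-0.01,0],[0,0,0,-0.01,0]]]'|grep -E 'pos|force';python3 -m crank '[[[0,0,0,-0.01,0],[0,0,0,-0.01,0]]]'|grep -E 'pos|force'; python3 -m crank '[[[0,0,0,-0.01,0],[0,0,0,-0.01,0]]]'|grep -E 'pos|force'; python3 - <<'E'
from h import *
w=grab('wrist','w3');d=grab('side','s3')
print([b for b in blobs(w,(0,150,60),(8,255,255),200)],[b for b in blobs(d,(0,150,60),(8,255,255),6) if 270<b[0][0]<300 and b[0][1]>250])
E
```

```text
eef_pos: [0.5512, 0.1168, 0.0939]
wrist_force: [-0.4, 0.0, -0.7]
grip_force: 0.0
eef_pos: [0.5515, 0.1167, 0.0912]
wrist_force: [0.0, -0.2, 1.7]
grip_force: 0.9
eef_pos: [0.5516, 0.1166, 0.0882]
wrist_force: [-0.2, -1.4, 2.1]
grip_force: 1.5
[([322.3, 291.2], [300, 282, 45, 24, 381])] [([288.6, 287.1], [285, 286, 8, 3, 15])]
```

Contact came at TCP z ≈ 0.0925, so the real tip is about 29 mm above the reported TCP. I'll press to about 10 mm down, check the force, then release.

```bash
python3 -m crank '[[[0,0,0,-0.01,0],[0,0,0,-0.02,0],[0,0,0,-0.02,0]]]'|grep -E 'pos|force'; python3 - <<'E'
from h import *
d=grab('side','s4');w=grab('wrist','w4')
print([b for b in blobs(w,(0,150,60),(8,255,255),100)],[b for b in blobs(d,(0,150,60),(8,255,255),4) if 270<b[0][0]<300 and b[0][1]>250])
s=telemetry.read_state();print(np.round(s['wrist_force'],2))
E
```

```text
eef_pos: [0.5516, 0.1168, 0.0822]
wrist_force: [-0.3, -3.3, 5.5]
grip_force: 2.5
[([320.6, 291.2], [299, 282, 46, 24, 396])] [([288.5, 289.1], [285, 288, 8, 3, 15])]
[ 0.89 -4.18  3.5 ]
```

The pad is about 10 mm down at 4–5 N. Now I release it, confirm it rises and move towards the zero key.

```bash
python3 -m crank '[[[0,0,0,0.02,0],[0,0,0,0.06,0],[0,0,0,0.15,0],[0,0,0,0.3,0],[0,0,0,0.3,0]]]'|grep -E 'pos|force'; python3 -m crank '[[[0,0,-0.15,0,0],[0,0,-0.33,0,0],[0,0,-0.52,0,0],[0,-0.02,-0.7,0,0],[0,-0.03,-0.85,0,0]]]'|grep -E 'pos|force'; python3 -m crank '[[[0,0,-0.18,0,0],[0,0,-0.34,0,0],[0,0,-0.38,-0.1,0],[0,0,-0.38,-0.2,0],[0,0,-0.38,-0.3,0]]]'|grep -E 'pos|force'; python3 - <<'E'
from h import *
d=grab('side','s5');t=grab('top','t5');w=grab('wrist','w5')
print('pad',[b for b in blobs(d,(0,150,60),(8,255,255),6) if 270<b[0][0]<300 and b[0][1]>250],[b for b in blobs(t,(0,130,70),(8,255,255),20) if 190<b[0][0]<240 and 240<b[0][1]<260])
e=telemetry.read_state()['eef_pos']; print(e)
print('key',[(b,onz(w,*b[0],.047).round(4)) for b in blobs(w,(20,120,90),(34,255,255),40)])
cv2.imwrite('pics/w5v.png',w['pixels'][:,:,::-1])
E
```

```text
eef_pos: [0.553, 0.1173, 0.1764]
wrist_force: [-0.2, -0.0, 0.4]
grip_force: 0.0
eef_pos: [0.5415, -0.1395, 0.1716]
wrist_force: [0.8, -0.2, 0.2]
grip_force: 0.0
eef_pos: [0.5418, -0.2517, 0.0805]
wrist_force: [-0.5, 1.2, -1.1]
grip_force: 0.0
pad [([288.6, 283.8], [285, 281, 8, 7, 39])] [([213.8, 251.9], [210, 248, 9, 9, 63])]
[ 0.54100438 -0.2507937   0.08032105]
key [(([371.9, 195.4], [369, 190, 7, 12, 77]), array([ 0.5785, -0.2759,  0.047 ])), (([330.8, 257.9], [316, 242, 31, 33, 807]), array([ 0.5431, -0.2542,  0.047 ]))]
```

View pics/w5v.png

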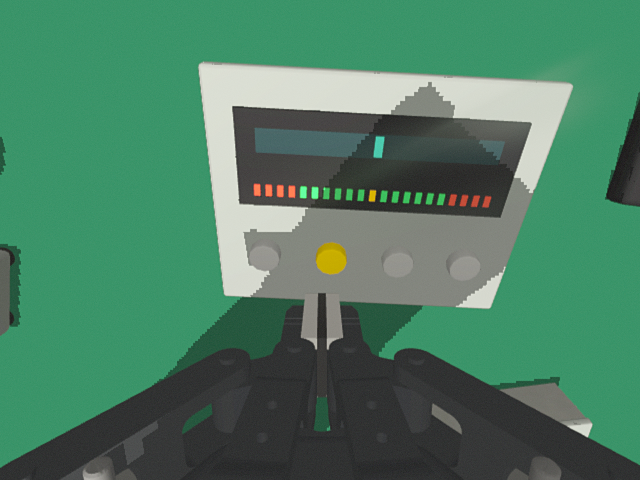

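The lever is fully back up: its pad is at the same pixels as at the start, (288.6,283.8) in the side view. The wrist view has the yellow key at (331,258), slightly right of the fingers at column 322, so I shift y by -3 mm and descend.

```bash
python3 -m crank '[[[0,0,-0.01,-0.06,0],[0,0,-0.01,-0.12,0],[0,0,-0.01,-0.16,0],[0,0,-0.01,-0.18,0],[0,0,-0.01,-0.18,0]]]'|grep -E 'pos|force'; python3 -m crank '[[[0,0,0,-0.01,0],[0,0,0,-0.01,0]]]'|grep -E 'pos|force'; python3 -m crank '[[[0,0,0,-0.005,0],[0,0,0,-0.005,0]]]'|grep -E 'pos|force'
```

```text
eef_pos: [0.5422, -0.255, 0.0278]
wrist_force: [0.0, 0.2, -0.2]
grip_force: 0.0
eef_pos: [0.5425, -0.2553, 0.0255]
wrist_force: [-0.2, 0.6, 0.5]
grip_force: 0.0
eef_pos: [0.5424, -0.2552, 0.0237]
wrist_force: [-0.6, -1.0, -0.3]
grip_force: 0.0
```

```bash
for i in 1 2; do :; done; python3 -m crank '[[[0,0,0,-0.005,0],[0,0,0,-0.005,0]]]'|grep -E 'pos|force'; python3 -m crank '[[[0,0,0,-0.005,0],[0,0,0,-0.005,0]]]'|grep -E 'pos|force'
```

```text
eef_pos: [0.5423, -0.2552, 0.0221]
wrist_force: [-0.7, 0.6, 1.2]
grip_force: 0.0
eef_pos: [0.5423, -0.2551, 0.0206]
wrist_force: [0.4, -0.2, 0.2]
grip_force: 0.0
```

```bash
python3 -m crank '[[[0,0,0,-0.005,0],[0,0,0,-0.005,0]]]'|grep -E 'pos|force'; python3 -m crank '[[[0,0,0,-0.005,0],[0,0,0,-0.005,0]]]'|grep -E 'pos|force'
```

```text
eef_pos: [0.5425, -0.2553, 0.0194]
wrist_force: [0.1, 0.5, 1.2]
grip_force: 1.0
eef_pos: [0.5428, -0.2553, 0.0181]
wrist_force: [1.2, 0.4, 5.0]
grip_force: 1.9
```

```bash
python3 -m crank '[[[0,0,0,-0.004,0],[0,0,0,-0.004,0]]]'|grep -E 'pos|force'; python3 - <<'E'
from h import *
F=[]
for i in range(6):
    vision.get_image('wrist'); s=telemetry.read_state(); F.append(list(s['wrist_force'])+[s['grip_force'],s['eef_pos'][2]])
print(np.mean(F,0).round(4),np.array(F)[:,2].round(1))
E
```

```text
eef_pos: [0.543, -0.2554, 0.017]
wrist_force: [2.0, 0.8, 5.9]
grip_force: 2.7
[2.5423 1.3575 5.3    2.6828 0.017 ] [5.6 5.5 5.6 4.8 5.4 4.9]
```

```bash
python3 -m crank '[[[0,0,0,-0.002,0],[0,0,0,-0.002,0]]]'|grep -E 'pos|force'; python3 -m crank '[[[0,0,0,0.02,0],[0,0,0,0.1,0],[0,0,0,0.25,0],[0,0,0,0.35,0],[0,0,0,0.35,0]]]'|grep -E 'pos|force'; python3 -m crank '[[[0,-0.02,0.16,0,0],[0,-0.04,0.34,0,0],[0,-0.06,0.52,0,0],[0,-0.08,0.7,0,0],[0,-0.11,0.84,0,0]]]'|grep -E 'pos|force'; python3 -m crank '[[[0,0,0.01,-0.1,0],[0,0,0.01,-0.15,0],[0,0,0.01,-0.15,0]]]'|grep -E 'pos|force'; python3 - <<'E'
from h import *
t=grab('top','t6');d=grab('side','s6');w=grab('wrist','w6')
print('keytop',[b for b in blobs(t,(20,120,90),(34,255,255),20) if 350<b[0][0]<400],'side',[b for b in blobs(d,(15,80,80),(38,255,255),8) if 330<b[0][0]<350])
print('pad',[b for b in blobs(d,(0,150,60),(8,255,255),6) if 270<b[0][0]<300 and b[0][1]>250])
print('btn',[(b,onz(w,*b[0],.044).round(4)) for b in blobs(w,(60,150,60),(85,255,255),300)][:6])
print(telemetry.read_state()['eef_pos'],proj(w,[.51,0,.044]))
E
```

```text
eef_pos: [0.5431, -0.2554, 0.0165]
wrist_force: [3.0, 0.4, 5.8]
grip_force: 3.0
eef_pos: [0.5431, -0.2561, 0.1235]
wrist_force: [-0.4, -0.5, -0.9]
grip_force: 0.0
eef_pos: [0.5079, -0.0012, 0.1195]
wrist_force: [0.8, 0.2, -0.0]
grip_force: 0.0
eef_pos: [0.5079, -0.0003, 0.0741]
wrist_force: [-0.0, -0.0, 0.6]
grip_force: 0.0
keytop [([372.3, 254.0], [369, 251, 8, 7, 42])] side [([338.8, 234.3], [336, 232, 6, 5, 23])]
pad [([288.5, 283.8], [285, 281, 8, 7, 38])]
btn [(([320.1, 188.9], [0, 0, 640, 467, 122302]), array([0.5513, 0.0008, 0.044 ])), (([341.5, 93.3], [314, 64, 55, 60, 1915]), array([ 0.5991, -0.01  ,  0.044 ])), (([319.8, 259.0], [293, 232, 54, 54, 2258]), array([0.5116, 0.0011, 0.044 ]))]
[ 0.50978728 -0.00088375  0.07661094] (np.float64(321.66615766327374), np.float64(261.63081744363126))
```

The key and pad are both back at their rest pixels. The button measures (0.511, 0.001), directly under the tool. Now I press it.

```bash
python3 -m crank '[[[0,0,0,-0.08,0],[0,0,0,-0.14,0],[0,0,0,-0.17,0],[0,0,0,-0.18,0],[0,0,0,-0.18,0]]]'|grep -E 'pos|force'; python3 -m crank '[[[0,0,0,-0.01,0],[0,0,0,-0.01,0]]]'|grep -E 'pos|force'; python3 -m crank '[[[0,0,0,-0.01,0],[0,0,0,-0.01,0]]]'|grep -E 'pos|force'
```

```text
eef_pos: [0.5096, -0.0003, 0.0223]
wrist_force: [-0.6, -0.3, 0.8]
grip_force: 0.0
eef_pos: [0.5095, -0.0002, 0.0191]
wrist_force: [-0.6, -0.1, -0.9]
grip_force: 0.0
eef_pos: [0.5092, -0.0001, 0.0157]
wrist_force: [-0.3, -0.4, -0.7]
grip_force: 0.0
```

```bash
python3 -m crank '[[[0,0,0,-0.005,0],[0,0,0,-0.01,0],[0,0,0,-0.01,0]]]'|grep -E 'pos|force'; python3 -m crank '[[[0,0,0,-0.005,0],[0,0,0,-0.005,0]]]'|grep -E 'pos|force'; python3 - <<'E'
from h import *
F=[]
for i in range(4):
    vision.get_image('wrist'); s=telemetry.read_state(); F.append(list(s['wrist_force'])+[s['grip_force'],s['eef_pos'][2]])
print(np.mean(F,0).round(4))
E
```

```text
eef_pos: [0.5095, -0.0002, 0.0131]
wrist_force: [-0.7, 0.3, 2.3]
grip_force: 1.4
eef_pos: [0.5095, -0.0002, 0.0115]
wrist_force: [-1.5, 0.3, 5.0]
grip_force: 2.0
[-0.4775  0.5113  3.9464  1.9672  0.0116]
```

```bash
python3 -m crank '[[[0,0,0,-0.004,0],[0,0,0,-0.004,0],[0,0,0,-0.004,0]]]'|grep -E 'pos|force'; python3 - <<'E'
from h import *
F=[]
for i in range(4):
    vision.get_image('wrist'); s=telemetry.read_state(); F.append(list(s['wrist_force'])+[s['grip_force'],s['eef_pos'][2]])
print(np.mean(F,0).round(4))
E
python3 -m crank '[[[0,0,0,0.02,0],[0,0,0,0.1,0],[0,0,0,0.25,0],[0,0,0,0.4,0],[0,0,0,0.5,0]]]'|grep -E 'pos|force'; python3 -m crank '[[[0,-0.1,-0.15,0,0],[0,-0.15,-0.33,0,0],[0,-0.2,-0.5,0,0],[0,-0.2,-0.5,0,0],[0,-0.2,-0.5,0,0]]]'|grep -E 'time|pos|force'
python3 - <<'E'
from h import *
t=grab('top','t7');d=grab('side','s7');t0=load('top0');s0=load('side0')
for n,a in(('top0',t0),('top7',t),('side0',s0),('side7',d)):
    print(n,'grn',[b for b in blobs(a,(60,120,110),(85,255,255),40) if 255<b[0][0]<330 and b[0][1]<300],'red',[b for b in blobs(a,(0,130,70),(8,255,255),25) if 205<b[0][0]<300 and 245<b[0][1]<290],'yel',[b for b in blobs(a,(15,80,80),(38,255,255),15) if 330<b[0][0]<400 and 225<b[0][1]<260])
cv2.imwrite('pics/f7.png',np.hstack([cv2.resize(np.ascontiguousarray(a['pixels'][130:430,120:520,::-1]),(400,300)) for a in(t,d)]))
E
```

```text
eef_pos: [0.5095, -0.0002, 0.0103]
wrist_force: [-1.4, 0.6, 5.1]
grip_force: 2.4
[-1.2574  0.6498  4.722   2.4332  0.0103]
eef_pos: [0.5096, -0.0003, 0.1623]
wrist_force: [-0.6, -0.2, -0.2]
grip_force: 0.0
time_s: 16.18
eef_pos: [0.4492, -0.1499, 0.1601]
wrist_force: [0.3, -0.3, -0.4]
grip_force: 0.0
top0 grn [([272.2, 282.3], [0, 94, 575, 386, 133077]), ([274.2, 232.4], [269, 227, 11, 12, 100]), ([268.5, 269.3], [263, 264, 12, 12, 113])] red [([213.8, 251.9], [210, 248, 9, 9, 63])] yel [([372.4, 253.9], [369, 251, 8, 7, 45])]
top7 grn [([288.9, 288.4], [0, 94, 575, 386, 135157]), ([273.9, 232.3], [269, 227, 11, 11, 91]), ([268.5, 269.3], [263, 264, 12, 12, 113])] red [([213.8, 251.9], [210, 248, 9, 9, 62])] yel [([372.4, 253.9], [369, 251, 8, 7, 45])]
side0 grn [] red [([210.0, 261.5], [205, 257, 11, 10, 99]), ([288.6, 283.8], [285, 281, 8, 7, 39])] yel [([338.8, 234.3], [336, 232, 6, 5, 23])]
side7 grn [] red [([210.0, 261.5], [205, 257, 11, 10, 99]), ([288.6, 283.8], [285, 281, 8, 7, 39])] yel [([339.0, 234.3], [337, 232, 5, 5, 22])]
```

View pics/f7.png

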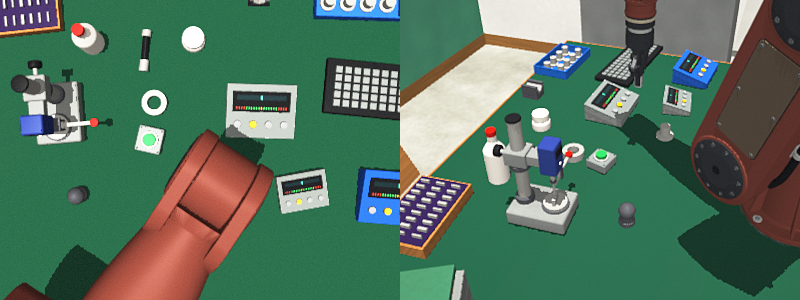

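Both views show everything in its original place, with the pad, key and button up and the tool clear of everything. Handing in.

```bash
python3 -c "
from rig import workorder; print(workorder.close_job())"
```

```text
the job is handed in; nothing more can be done
None
```

I pressed and released the lever pad, the yellow zero key and the green send button in that order, each at about 6 N or less, and handed the job in at about 16 s; the closing images show all three back up and nothing moved, but the hand-in returned no verdict.

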